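Clamp the blank, index three clicks and hold

ROBOT

A 6-joint arm with a two-finger parallel gripper is mounted at the origin on a cart in front of the work surface, level with it; the furniture and walls round the work are solid. World frame = base frame: x ahead of the robot, y to its left, z up, the work surface at z = 0. Lengths are in m, angles in rad, forces in N, time in s.
With the tool pointing down it reaches from about 0.375 to 0.925 m from the base axis. Payload 5.7 kg.
Tool frame: the origin (TCP) lies on the centre line of the jaws, within the pads' length; the fingertips stand ahead of it and the grasp point (between the pads) lies 2 mm behind it (robot.tip_reach is the z of the fingertips in the tool frame, in m); z points along the fingers, y is the line along which they close (so a half turn about z gives the same grasp; the last joint's range is limited). The gripper opens to 88 mm and grips with 3 to 60 N. Pads are 20 mm wide; open, the fingers measure 115 mm over their backs; the gripper's body (75 mm by 178 mm) begins 61 mm behind the grasp point.
Start: joints at [1.105, 0.359, 1.51, -0, 1.272, -0.115], TCP at [0.206, 0.563, 0.217] pointing down, gripper open.
Joint ranges: [-2.97, 2.97], [-1.01, 2.36], [0.21, 2.38], [-0.96, 4.11], [0.2, 2.71], [-2.98, 2.98]. Speed limits (rad/s): [2.39, 2.39, 3.14, 3.14, 3.14, 3.14].

INTERFACE

Orientations are given as [roll, pitch, yaw] about the fixed x, y, z axes, in that order (R = Rz(yaw) Ry(pitch) Rx(roll)).
In Python, from cell import robot, get_image, job gives the robot as it stands.
- The arm moves only by the shell command python3 -m inch 'ROWS' [FORCE]. ROWS is JSON, a list of rows, each a list of 5 numbers: the opening, from 0 (shut) to 1 (fully open), then the shift along the world's x, y, z in units of 40 mm (1.0 is 40 mm), then the turn about the world's z in rad. In form: [[hand, dx, dy, dz, yaw], ...]. A call has 1 to 12 rows; each row shifts and turns the commanded pose from where the row before left it; what a row does not reach is not made up. A row lasts 1/8 s, in which the tool goes at most 62.5 mm and 10.7 degrees, less where a joint would pass 70% of its speed; a pose out of reach is approached as far as the arm can. A call is refused whole if a number of a shift passes 1 or a number of a turn 0.188, either way. A call with a gripper value outside its range is refused whole. The fingers move at their own pace and stop on an object; FORCE is the grip in N (left out, the last holds). Time passes only in rows, so rows that do not move let the fingers close. It gives the time, the measured TCP pose, the force, the opening and the grip force at its end, in the units of the state.
- robot.observe(): the state, without advancing time (a new reading comes with each control period).
- get_image(name): name is "scene" or "side" or "wrist"; returns a dict with "image" (400x640x3 uint8, red, green, blue), "depth" (400x640 float32, m along the optical axis (not along the pixel's ray), 0 where there is no reading), "vertical_fov" (degrees; the focal length in pixels is half the picture's height over the tangent of half this angle, whatever the lens; pixels are square), "cx", "cy" (the principal point, pixels), "extrinsics" (4x4, takes a point from world to camera coordinates). Camera axes: x right, y down, z forward; pixel columns grow to the right and rows downward; lengths in m; the calibration is good to about 2 mm. A picture is of the moment at which its call begins.
- job.sign_off(): hands the job in; it is judged then, once.
The state is a dict: "time_s": time; "joint_positions": joint angles; "qvel": joint speeds; "tau": joint torques, N m; "eef_pos": TCP position; "eef_rot": TCP orientation; "force": force on the tool from outside, world axes, zero at the start; "moment": the same for the moment, N m; "width": finger opening in m; "gripper_force": force on a finger pad.
Only numpy, scipy, OpenCV 4.12 (cv2) and the standard library are available. Lean on these libraries where they do the work, as an engineer would, in place of code of your own. Each camera call takes 0.05 s, during which the arm holds its last target. There are 200 camera calls.

TASK

Lift the steel hold-down weight by its red handle and set it down gently, not dropped, over the pin of the indexing fixture so that it lies flat on the brass blank, and let go of it. Then turn the black indexing knob clockwise from its red home mark by three clicks, without overrunning to the fourth, and finish while still gripping the knob there, so that the blank cannot turn when it is punched. Leave everything else where it stands.

Things in the scene. Friction and masses are not known exactly. Their poses are not given: they have to be found in the camera images.
- hold_down: hold-down weight, loose: steel disc 70 mm across and 18 mm thick with a 22 mm hole through its middle, 0.35 to 0.6 kg, and a red arched handle over it. Origin at the centre of its underside, z up; handle bar along its y axis. It stands at the robot's left and may change places with the tin. A lamp head hangs between it and the fixture (x 0.51 to 0.60, y 0.09 to 0.17, z 0.26 up): carry it past on the robot's side
- weight_handle (a point): middle of the weight's red handle bar, 62 mm above its underside, straight above its hole. The bar is round, 10 mm thick, level, along this frame's y axis, with 48 mm clear between the two uprights; the space under the bar is free down to the disc (top at 18 mm). Pinch it from above across the bar
- weight_foot (a point): centre of the weight's underside (axes as the weight's)
- fixture: indexing fixture, fixed to the table: green plate 110 x 205 mm, top 30 mm above the table. Origin at the centre of its underside. At its +y end a round platter (96 mm) with a brass blank and an upright steel pin, at its -y end a white dial with the black knob; a belt inside turns the platter with the knob
- spindle_seat (a point): point on the platter's axis at the top of the brass blank, 42 mm above the table, where the centre of the weight's underside comes to lie. The steel pin stands here: 16 mm across, 34 mm tall above the blank, its last 10 mm tapering to 6 mm. Axes as the fixture's
- knob_axis (a point): point on the knob's upright axis at the height to grip it, 72 mm above the table. Axes as the fixture's, they do not turn with the knob. Centre of the knob at any angle
- index_knob: indexing knob: upright black bar 44 mm long (its x axis), 14 mm thick (its y axis), from 42 to 88 mm above the table, over a round skirt 50 mm across whose top is 42 mm above the table. A white line on top and on the skirt points along +x of this body. Origin on the knob's axis 33 mm above the table; turns with the knob. Grip across the 14 mm
- knob_turn (a joint): knob angle, rad: 0 at home (white line at the red mark, along the fixture's +x), growing clockwise from above. A click, with a black mark, every 24 degrees (0.419), the third at 1.257; five in all, end stop at 2.09. A sprung ball holds the knob lightly at each click: it resists with 0.1 to 0.2 N m on the first half of the way to the next click and pulls into it over the second half. At the start it rests at home
- dye_tin: bystander: round dark brown tin 72 mm across, 41 mm tall, near the weight. Origin at the centre of its underside
- tape_roll: bystander: rolled measuring tape with pink clip, 79 x 62 x 30 mm. Origin at the centre of its underside
- scissors: bystander: orange-handled scissors lying flat, 82 x 197 x 11 mm. Origin at the centre of its underside
- screwdriver_red: bystander: red-handled screwdriver, 26 x 192 x 27 mm, lying along its y axis. Origin at the centre of its underside
- screwdriver_black: bystander: black-handled screwdriver, 24 x 152 x 25 mm, lying along its y axis. Origin at the centre of its underside
Things that resemble listed ones, but are neither listed nor needed, are in the scene too. What is meant by the hold_down is not purple, and is the larger of those in its own colour.

How it is judged:
By the outcome, as a careful person would: the job done as asked, in the order asked, and still so for the second after the job is handed in, while the arm keeps its last pose, push and grip.
It also fails if it takes over 58 s, if anything falls off the work surface, if the arm or the gripper's body presses on something with over 40 N, if the wrist force passes 120 N, or if a joint passes its speed limit or range.

## Working session

There is one attempt and no reset: what is moved stays moved. The work goes in short steps, Python scripts to look and compute and a shell command to move; the robot and the scene stay as the last step left them, time stands still between calls to the robot, and variables do not carry over. Pictures are saved under pics/ and viewed, at most 13 in all, crops included, and the job is handed in when it is done.

```bash
ls; mkdir -p pics
cat > h.py <<'E'
from cell import robot,get_image,job
import numpy as np,cv2
def grab(n):
    d=get_image(n); np.savez(f'pics/{n}.npz',**d); return d
def save(d,name,crop=None,s=1):
    im=d['image'][:,:,::-1]
    if crop: x0,y0,x1,y1=crop; im=im[y0:y1,x0:x1]
    if s!=1: im=cv2.resize(im,None,fx=s,fy=s,interpolation=cv2.INTER_CUBIC)
    cv2.imwrite(f'pics/{name}.png',im)
def pts(d):
    z=d['depth'];f=200/np.tan(np.radians(d['vertical_fov'])/2)
    v,u=np.mgrid[:400,:640]
    P=np.stack([(u-d['cx'])/f*z,(v-d['cy'])/f*z,z],-1)
    E=d['extrinsics'];W=(P-E[:3,3])@E[:3,:3]
    W[z==0]=np.nan
    return W
E
python3 - <<'E'
from h import *
o=robot.observe();print(o['time_s'],o['eef_pos'],o['eef_rot'],o['width'],robot.tip_reach)
ims=[]
for n in ['scene','side']:
    d=grab(n);save(d,n+'0');print(n,d['vertical_fov'],d['cx'],d['cy'],d['extrinsics'].round(3).tolist(),(d['depth']>0).mean())
E
```

```text
pics
0.0 [0.20588657 0.56283729 0.21652535] [-3.13979822e+00 -1.84918257e-04  2.79081993e+00] 0.08784276160942038 0.017
scene 46.6572914561967 317.68316554827953 197.36786354400047 [[0.57, -0.821, 0.019, -0.407], [-0.306, -0.234, -0.923, 0.227], [0.762, 0.52, -0.385, 1.164], [0.0, 0.0, 0.0, 1.0]] 0.99600390625
side 52.05080605876093 322.68135941149933 200.40377801685406 [[0.983, -0.182, 0.016, -0.564], [-0.089, -0.551, -0.83, 0.042], [0.16, 0.814, -0.558, 1.464], [0.0, 0.0, 0.0, 1.0]] 0.95459375
```

View pics/scene0.png

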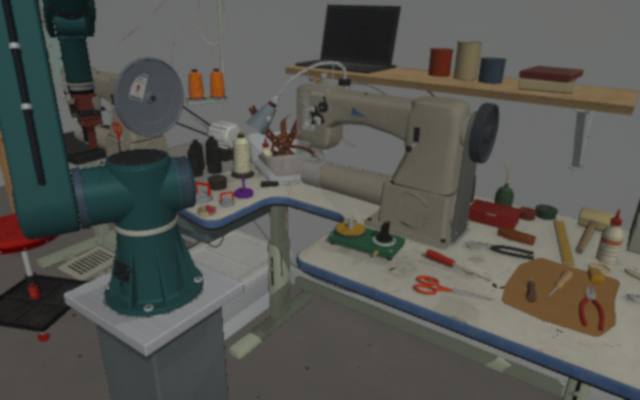

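View pics/side0.png

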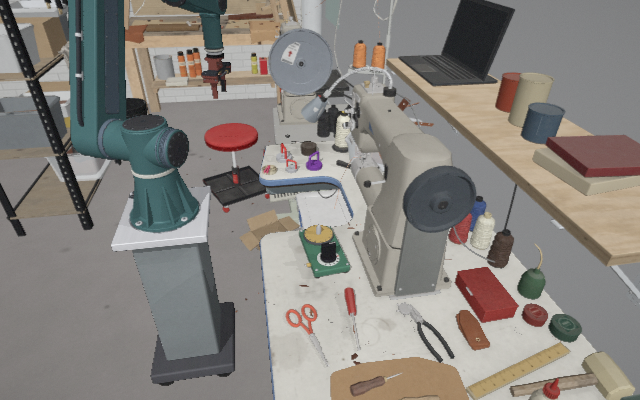

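The scene view shows the fixture at (366,240) and two red-handled weights near (203,188) and (227,199), with a purple one at (243,188). In the side view these are at (283,152), (291,165) and (315,160), and the brown tin is at (308,148). Next I'll take an enlarged crop to tell the weights apart.

Run:
```python
from h import *
a=dict(np.load('pics/side.npz'));b=dict(np.load('pics/scene.npz'))
A=cv2.resize(a['image'][130:190,255:335,::-1],(800,600),interpolation=cv2.INTER_CUBIC)
cv2.imwrite('pics/crop1.png',A)
for n,d,box in (('side',a,(255,130,335,190)),('scene',b,(180,165,270,220))):
    W=pts(d);x0,y0,x1,y1=box
    hsv=cv2.cvtColor(d['image'],cv2.COLOR_RGB2HSV)
    red=(((hsv[...,0]<8)|(hsv[...,0]>172))&(hsv[...,1]>120)&(hsv[...,2]>50)).astype(np.uint8)
    m=np.zeros_like(red);m[y0:y1,x0:x1]=red[y0:y1,x0:x1]
    k,l,s,c=cv2.connectedComponentsWithStats(m)
    for i in range(1,k):
        if s[i,4]>8:
            p=W[l==i];print(n,s[i],np.nanmedian(p,0).round(3),np.nanpercentile(p,5,0).round(3),np.nanpercentile(p,95,0).round(3))
W=pts(a);print('knobtop',W[243:262:4,328].round(3).tolist(),'pin',W[226:236:3,319].round(3).tolist())
```

```text
side [255 130   3  13  31] [ 0.36   1.244 -0.299] [ 0.352  1.211 -0.331] [ 0.369  1.298 -0.285]
side [281 143   6  16  43] [0.461 0.316 0.048] [0.452 0.294 0.024] [0.469 0.362 0.068]
side [286 159  10   8  19] [0.47  0.236 0.044] [0.465 0.218 0.016] [0.497 0.248 0.049]
side [264 168   5   5  13] [0.376 0.199 0.028] [0.366 0.183 0.024] [0.381 0.213 0.031]
scene [195 182  17  14  82] [0.46  0.328 0.056] [0.449 0.297 0.012] [0.545 0.387 0.069]
scene [220 192  14   9  41] [0.479 0.231 0.043] [0.461 0.215 0.026] [0.5   0.243 0.049]
scene [206 206   8   7  36] [0.377 0.204 0.029] [0.364 0.19  0.024] [0.385 0.227 0.032]
knobtop [[0.52, -0.364, 0.086], [0.518, -0.376, 0.08], [0.519, -0.375, 0.064], [0.519, -0.376, 0.049], [0.517, -0.388, 0.044]] pin [[0.511, -0.265, 0.074], [0.512, -0.262, 0.06], [0.51, -0.272, 0.056], [0.511, -0.267, 0.04]]
```

View pics/crop1.png

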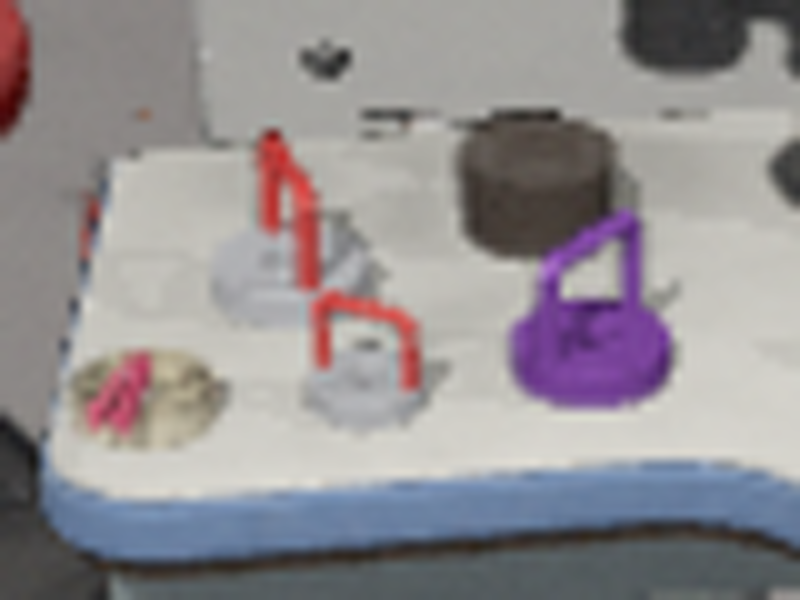

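The candidates in the side view are:
- **Red at (283,155):** the larger of the two red-handled steel weights.
- **Red at (291,168):** a smaller one with the same colours.
- **Purple at (315,160):** ruled out by colour.

The target is the one at (283,155), at about (0.461, 0.325). The crop confirms its disc and handle are larger, with the bar 0.068 high against 0.049. I'll move above it for a wrist view.

```bash
python3 -m inch '[[1,0.5,-0.5,0,0],[1,1,-1,0,0],[1,1,-1,0,0],[1,1,-1,0,0],[1,1,-1,0,0],[1,0.9,-1,0,0],[1,0,-0.3,0,0],[1,0,0,0,0],[1,0,0,0,0]]'
python3 - <<'E'
from h import *
o=robot.observe();print(o['eef_pos'],o['eef_rot'],o['joint_positions'])
d=grab('wrist');save(d,'wrist1')
W=pts(d);hsv=cv2.cvtColor(d['image'],cv2.COLOR_RGB2HSV)
red=(((hsv[...,0]<8)|(hsv[...,0]>172))&(hsv[...,1]>120)&(hsv[...,2]>50)).astype(np.uint8)
k,l,s,c=cv2.connectedComponentsWithStats(red)
for i in range(1,k):
    if s[i,4]>60:
        p=W[l==i];top=p[p[:,2]>np.nanmax(p[:,2])-.006];m=top.mean(0)
        w,v=np.linalg.eigh(np.cov((top-m)[:,:2].T));ax=v[:,1]
        print(s[i],np.nanmax(p[:,2]).round(3),m.round(4),'axis',ax.round(3),np.degrees(np.arctan2(ax[1],ax[0])).round(1),'ext',np.ptp((top-m)[:,:2]@ax).round(3), 'mid',(m[:2]+ax*(((top-m)[:,:2]@ax).max()+((top-m)[:,:2]@ax).min())/2).round(4))
E
```

```text
time_s: 1.23
eef_pos: [0.4212, 0.3323, 0.2172]
eef_rot: [3.142, -0.001, 2.792]
force: [-0.6, -0.2, 0.1]
width: 0.088
gripper_force: 0.0
[0.42122289 0.33229949 0.21721765] [ 3.14157896e+00 -6.87030890e-04  2.79174494e+00] [ 5.38761093e-01  2.68109725e-01  1.64680916e+00  5.75564708e-04
  1.22709637e+00 -6.82381579e-01]
[476  80  21   8  98] -0.1 [ 0.3871  0.6391 -0.104 ] axis [-0.086  0.996] 94.9 ext 0.017 mid [0.3872 0.638 ]
[198 178  41  14 376] 0.031 [0.3792 0.2128 0.028 ] axis [0.372 0.928] 68.2 ext 0.049 mid [0.3787 0.2114]
[304 196  49  38 563] 0.068 [0.4586 0.3311 0.065 ] axis [-0.17   0.985] 99.8 ext 0.062 mid [0.4587 0.3304]
[254 230  16  41 224] 0.048 [0.4788 0.2308 0.0464] axis [-0.813  0.582] 144.4 ext 0.046 mid [0.4799 0.2301]
[618 288  22  21 242] 0.328 [0.4165 0.4101 0.3248] axis [-0.989  0.15 ] 171.3 ext 0.005 mid [0.417 0.41 ]
```

View pics/wrist1.png

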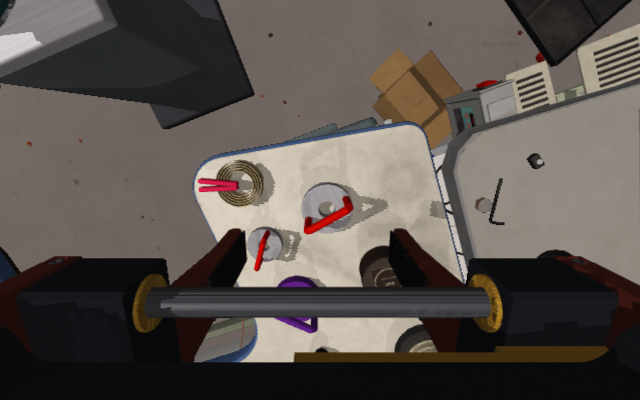

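The wrist view shows the target's red handle at (305–352, 198–230), with the bar mid at (0.4587, 0.3304, top 0.068) and its axis at 99.8°. That agrees with the scene and side views. The yaw has to change by −60° so the jaws close across the bar. The opening should be about half, because the tin stands nearby.

```bash
python3 -m inch '[[0.55,0.2,0,-0.3,-0.175],[0.55,0.35,0,-0.5,-0.175],[0.55,0.35,-0.05,-0.5,-0.175],[0.55,0.05,0,-0.5,-0.175],[0.55,0,0,-0.3,-0.175],[0.55,0,0,-0.1,-0.175],[0.55,0,0,0,0],[0.55,0,0,0,0]]'
python3 - <<'E'
from h import *
o=robot.observe();print(o['eef_pos'],o['eef_rot'])
d=grab('wrist');save(d,'wrist2')
W=pts(d);hsv=cv2.cvtColor(d['image'],cv2.COLOR_RGB2HSV)
red=(((hsv[...,0]<8)|(hsv[...,0]>172))&(hsv[...,1]>120)&(hsv[...,2]>50)&(abs(W[...,0]-.459)<.06)&(abs(W[...,1]-.33)<.06)&(W[...,2]<.08)).astype(np.uint8)
p=W[red>0];print(len(p),np.nanmax(p[:,2]))
top=p[p[:,2]>.059];m=top.mean(0);w,v=np.linalg.eigh(np.cov((top-m)[:,:2].T));ax=v[:,1];t=(top-m)[:,:2]@ax
print(m.round(4),np.degrees(np.arctan2(ax[1],ax[0])),np.ptp(t),m[:2]+ax*(t.max()+t.min())/2)
# tin + disc from the side camera
a=dict(np.load('pics/side.npz'));A=pts(a)[140:160,299:318].reshape(-1,3);A=A[A[:,2]>.035];print('tin top',A.mean(0).round(3),A.min(0).round(3),A.max(0).round(3))
E
```

```text
time_s: 2.28
eef_pos: [0.4599, 0.3302, 0.1296]
eef_rot: [3.141, -0.0, 1.745]
force: [-0.3, -0.5, -0.2]
width: 0.0481
gripper_force: 0.0
[0.459944   0.3302232  0.12956101] [ 3.14131342e+00 -2.26230820e-04  1.74532802e+00]
876 0.06775202838989683
[0.4595 0.333  0.0647] 99.89710768836751 0.06588293690035382 [0.45991923 0.33062718]
tin top [0.576 0.341 0.046] [0.542 0.216 0.035] [0.609 0.412 0.07 ]
```

View pics/wrist2.png

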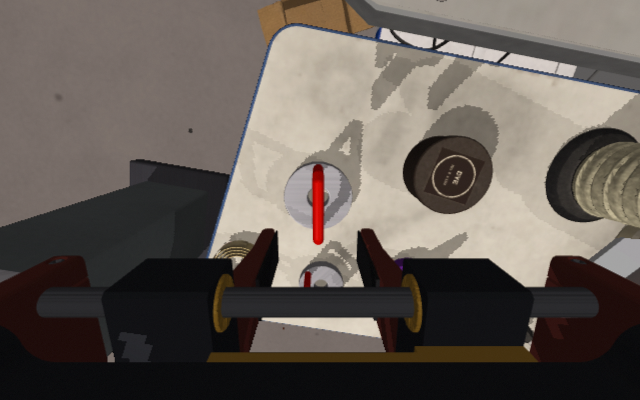

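The bar is vertical at column 318, between the jaws, and the tin at (447,175) is clear of the fingers. I'll descend, grip and lift.

```bash
python3 -m inch '[[0.55,0,0,-0.5,0],[0.55,0,0,-0.7,0],[0.55,0,0,-0.4,0],[0.55,0,0,-0.14,0],[0.55,0,0,0,0],[0,0,0,0,0],[0,0,0,0,0],[0,0,0,0,0],[0,0,0,0,0]]' 35
python3 -m inch '[[0,0,0,0.2,0],[0,0,0,0.5,0],[0,0,0,0.8,0],[0,0,0,0.8,0],[0,0,0,0.7,0],[0,0,0,0.3,0],[0,0,0,0,0]]'
python3 - <<'E'
from h import *
a=dict(np.load('pics/side.npz'));S=pts(a);b=pts(dict(np.load('pics/scene.npz')))
for n,W in(('side',S),('scene',b)):
    P=W.reshape(-1,3)
    q=P[(abs(P[:,0]-.51)<.03)&(abs(P[:,1]+.265)<.03)&(P[:,2]>.055)&(P[:,2]<.09)];print(n,'pin',len(q),q.mean(0).round(4),q.max(0).round(4))
    q=P[(abs(P[:,0]-.52)<.04)&(abs(P[:,1]+.375)<.04)&(P[:,2]>.083)&(P[:,2]<.1)];print('knobtop',len(q),q.mean(0).round(4),q.min(0).round(4),q.max(0).round(4))
    hgt=P[(P[:,0]>.3)&(P[:,0]<.75)&(P[:,1]>-.5)&(P[:,1]<.2)&(P[:,2]>.1)]
    for y in np.arange(-.5,.2,.05):
        r=hgt[(hgt[:,1]>=y)&(hgt[:,1]<y+.05)]
        if len(r): i=r[:,0].argmin();print(y.round(2),'min x',r[i].round(3),'lowest z',r[r[:,2].argmin()].round(3),len(r))
E
```

```text
time_s: 3.45
eef_pos: [0.4602, 0.3295, 0.0599]
eef_rot: [3.141, -0.0, 1.741]
force: [-0.1, -0.6, -0.1]
width: 0.0119
gripper_force: 0.0
time_s: 4.32
eef_pos: [0.4606, 0.3296, 0.1924]
eef_rot: [3.14, -0.001, 1.741]
force: [-0.7, 0.4, -1.3]
width: 0.0004
gripper_force: 0.0
side pin 32 [ 0.5083 -0.2638  0.0663] [ 0.5156 -0.2565  0.0789]
knobtop 61 [ 0.5184 -0.3717  0.0871] [ 0.498  -0.3787  0.0832] [ 0.54   -0.3628  0.092 ]
-0.5 min x [ 0.651 -0.461  0.104] lowest z [ 0.652 -0.486  0.101] 2036
-0.45 min x [ 0.644 -0.426  0.104] lowest z [ 0.646 -0.409  0.101] 1152
-0.4 min x [ 0.61 -0.38  0.29] lowest z [ 0.646 -0.389  0.1  ] 1009
-0.35 min x [ 0.647 -0.343  0.102] lowest z [ 0.651 -0.317  0.1  ] 380
-0.3 min x [ 0.649 -0.3    0.107] lowest z [ 0.65  -0.297  0.101] 362
-0.25 min x [ 0.681 -0.218  0.375] lowest z [ 0.687 -0.214  0.101] 338
-0.2 min x [ 0.682 -0.194  0.38 ] lowest z [ 0.688 -0.184  0.1  ] 399
-0.15 min x [ 0.683 -0.134  0.381] lowest z [ 0.69  -0.141  0.101] 334
-0.1 min x [ 0.667 -0.05   0.382] lowest z [ 0.693 -0.089  0.101] 680
-0.05 min x [ 0.639 -0.006  0.346] lowest
[... 698 characters left out ...]
.645 -0.341  0.1  ] 1122
-0.3 min x [ 0.646 -0.293  0.132] lowest z [ 0.69  -0.265  0.1  ] 708
-0.25 min x [ 0.676 -0.233  0.38 ] lowest z [ 0.686 -0.2    0.1  ] 731
-0.2 min x [ 0.678 -0.191  0.365] lowest z [ 0.687 -0.173  0.1  ] 671
-0.15 min x [ 0.677 -0.144  0.38 ] lowest z [ 0.689 -0.144  0.1  ] 658
-0.1 min x [ 0.669 -0.051  0.379] lowest z [ 0.694 -0.072  0.1  ] 911
-0.05 min x [ 0.636 -0.003  0.349] lowest z [ 0.69 -0.05  0.1 ] 1323
-0.0 min x [0.636 0.017 0.286] lowest z [0.692 0.048 0.1  ] 1143
0.05 min x [0.548 0.094 0.307] lowest z [0.684 0.074 0.101] 653
0.1 min x [0.508 0.132 0.299] lowest z [0.556 0.119 0.261] 429
0.15 min x [0.513 0.15  0.298] lowest z [0.744 0.196 0.151] 29
```

I lifted before the fingers had closed: the width was 0.0119 with no force. The weight was not picked up, so I'll check whether it moved.

```bash
python3 -m inch '[[0.55,0,0,-0.4,0],[0.55,0,0,-0.6,0],[0.55,0,0,-0.4,0],[0.55,0,0,0,0],[0.55,0,0,0,0],[0.55,0,0,0,0]]'
cat >> h.py <<'E'
def bar(d,c=(.459,.33),zr=(.02,.08)):
    W=pts(d);hsv=cv2.cvtColor(d['image'],cv2.COLOR_RGB2HSV)
    red=(((hsv[...,0]<8)|(hsv[...,0]>172))&(hsv[...,1]>120)&(hsv[...,2]>50)&(abs(W[...,0]-c[0])<.06)&(abs(W[...,1]-c[1])<.06)&(W[...,2]<zr[1])&(W[...,2]>zr[0]))
    p=W[red];z=np.nanmax(p[:,2]);top=p[p[:,2]>z-.009];m=top.mean(0);w,v=np.linalg.eigh(np.cov((top-m)[:,:2].T));ax=v[:,1];t=(top-m)[:,:2]@ax
    print('top',z,m.round(4),np.degrees(np.arctan2(ax[1],ax[0])),np.ptp(t),m[:2]+ax*(t.max()+t.min())/2)
E
python3 - <<'E'
from h import *
o=robot.observe();print(o['eef_pos'],o['eef_rot'])
bar(grab('wrist'))
E
```

```text
time_s: 5.08
eef_pos: [0.4608, 0.3298, 0.1364]
eef_rot: [3.14, -0.0, 1.741]
force: [0.1, -0.0, 0.5]
width: 0.0482
gripper_force: 0.0
[0.46077709 0.32976236 0.13641036] [ 3.14031731e+00 -4.89408807e-04  1.74080990e+00]
top 0.0677282064401082 [0.4595 0.3329 0.0646] 99.78280136826456 0.06557375086043199 [0.45983968 0.33088606]
```

The weight is unmoved and standing level. I'll retry, waiting for the grip force before lifting.

```bash
python3 -m inch '[[0.35,-0.03,0.03,-0.5,0],[0.35,0,0,-0.7,0],[0.35,0,0,-0.5,0],[0.2,0,0,-0.21,0],[0,0,0,0,0],[0,0,0,0,0],[0,0,0,0,0],[0,0,0,0,0],[0,0,0,0,0]]' 35
```

```text
time_s: 6.25
eef_pos: [0.4605, 0.3314, 0.0618]
eef_rot: [3.138, -0.001, 1.741]
force: [-1.1, -1.5, 11.5]
width: 0.0002
gripper_force: 5.9
```

Run:
```python
from h import *
d=grab('wrist');s=grab('side')
A=cv2.resize(d['image'][130:330,180:460,::-1],(560,400));B=cv2.resize(s['image'][120:190,255:335,::-1],(457,400),interpolation=cv2.INTER_CUBIC)
o=np.hstack([A,B]);cv2.imwrite('pics/chk.png',cv2.resize(o,(800,int(400*800/o.shape[1]))))
bar(d)
o=robot.observe();print(o)
```

```text
top 0.07992082844157652 [0.4582 0.34   0.0768] 99.3406867305208 0.0006357507277308151 [0.45818932 0.33999509]
{'time_s': 6.35, 'joint_positions': array([ 5.02141538e-01,  4.94221415e-01,  1.74202454e+00, -6.68471247e-05,
        9.01475638e-01,  3.32101362e-01]), 'qvel': array([-1.93032040e-03, -1.92595646e-04,  4.51490880e-05,  2.64902742e-04,
       -7.25112721e-04,  1.47353807e-04]), 'tau': array([ 4.91925585e-02, -4.62797177e+01, -1.76247668e+01,  1.55889345e-01,
       -7.36484248e-01,  1.70022933e-03]), 'eef_pos': array([0.46050801, 0.33143884, 0.06186248]), 'eef_rot': array([ 3.13791597e+00, -1.21236783e-03,  1.74088011e+00]), 'force': array([-1.58756715, -1.48174455, 10.94605883]), 'moment': array([-0.30183268,  0.33157711, -0.01036971]), 'gripper_force': 5.884585306048393, 'width': 0.0002856421824518706}
```

View pics/chk.png

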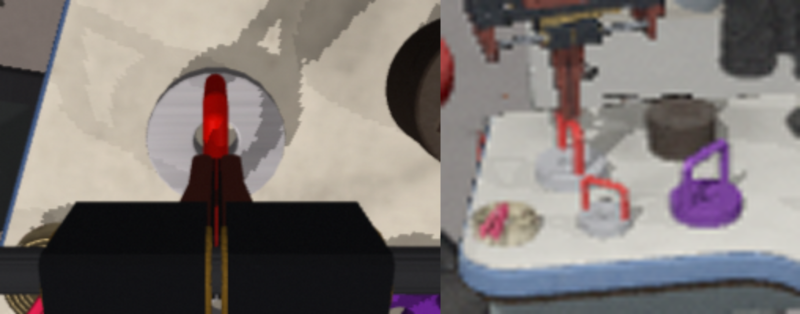

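Run:
```python
from h import *
d=dict(np.load('pics/side.npz'));W=pts(d);o=robot.observe()
E=d['extrinsics'];f=200/np.tan(np.radians(d['vertical_fov'])/2)
for dz in(0,-.017):
    c=E[:3,:3]@(o['eef_pos']+[0,0,dz])+E[:3,3];print('proj',c[:2]/c[2]*f+[d['cx'],d['cy']])
for v in range(132,168,2): print(v,[(tuple(W[v,u].round(3)),tuple(d['image'][v,u])) for u in (281,283,285)] if v in(136,140,144,148,152,156) else [tuple(W[v,u].round(3)) for u in (282,284)])
```

```text
proj [283.30363708 146.56147133]
proj [283.45099924 150.08827672]
132 [(np.float64(0.457), np.float64(0.325), np.float64(0.134)), (np.float64(0.465), np.float64(0.319), np.float64(0.135))]
134 [(np.float64(0.456), np.float64(0.322), np.float64(0.126)), (np.float64(0.464), np.float64(0.318), np.float64(0.127))]
136 [((np.float64(0.452), np.float64(0.319), np.float64(0.118)), (np.uint8(109), np.uint8(67), np.uint8(59))), ((np.float64(0.46), np.float64(0.324), np.float64(0.115)), (np.uint8(81), np.uint8(52), np.uint8(50))), ((np.float64(0.469), np.float64(0.326), np.float64(0.114)), (np.uint8(113), np.uint8(70), np.uint8(63)))]
138 [(np.float64(0.456), np.float64(0.327), np.float64(0.105)), (np.float64(0.464), np.float64(0.321), np.float64(0.107))]
140 [((np.float64(0.451), np.float64(0.324), np.float64(0.097)), (np.uint8(112), np.uint8(93), np.uint8(91))), ((np.float64(0.459), np.float64(0.317), np.float64(0.1)), (np.uint8(84), np.uint8(55), np.uint8(52))), ((np.float64(0.468), np.float64(0.321), np.float64(0.097)), (np.uint8(111), np.uint8(68), np.uint8(62)))]
142 [(np.float64(0.455),
[... 1674 characters left out ...]
), np.float64(0.297), np.float64(0.034)), (np.uint8(187), np.uint8(77), np.uint8(75)))]
158 [(np.float64(0.451), np.float64(0.308), np.float64(0.019)), (np.float64(0.46), np.float64(0.312), np.float64(0.016))]
160 [(np.float64(0.45), np.float64(0.299), np.float64(0.014)), (np.float64(0.458), np.float64(0.299), np.float64(0.014))]
162 [(np.float64(0.449), np.float64(0.296), np.float64(0.006)), (np.float64(0.458), np.float64(0.299), np.float64(0.004))]
164 [(np.float64(0.448), np.float64(0.282), np.float64(0.004)), (np.float64(0.457), np.float64(0.288), np.float64(-0.0))]
166 [(np.float64(0.447), np.float64(0.278), np.float64(-0.004)), (np.float64(0.454), np.float64(0.266), np.float64(0.002))]
```

Depth in the side view puts the closed fingertips at z ≈ 0.066, resting on top of the bar, although the TCP reads 0.062. I'll raise, then check how the fingertip position depends on the opening.

```bash
python3 -c "
from h import *
print(robot.tip_reach,[a for a in dir(robot) if a[0]!='_'])"
python3 -m inch '[[0,0,0,0.5,0],[0,0,0,0.5,0],[0,0,0,0,0],[0,0,0,0,0]]'
cat > tip.py <<'E'
from h import *
o=robot.observe();t=o['eef_pos'];print('TCP',t,'w',o['width'],robot.tip_reach)
for n in('side','wrist'):
    P=pts(grab(n));C=get_image
    d=dict(np.load(f'pics/{n}.npz'));I=d['image'].astype(int)
    brown=(I[...,0]<140)&(I[...,0]>I[...,1]*1.3)&(I[...,0]-I[...,1]<70)
    m=brown&(abs(P[...,0]-t[0])<.07)&(abs(P[...,1]-t[1])<.05)&(P[...,2]>t[2]-.04)&(P[...,2]<t[2]+.1)
    q=P[m];print(n,len(q),'lowest z rel TCP',np.sort(q[:,2]-t[2])[:8].round(4))
E
python3 tip.py
python3 -m inch '[[0.55,0,0,0,0],[0.55,0,0,0,0],[0.55,0,0,0,0],[0.55,0,0,0,0],[0.55,0,0,0,0],[0.55,0,0,0,0]]'
python3 tip.py
```

```text
0.017 ['IKError', 'observe', 'tip_reach']
time_s: 6.85
eef_pos: [0.4589, 0.3306, 0.0993]
eef_rot: [3.141, -0.0, 1.741]
force: [0.4, -0.1, 0.2]
width: 0.0005
gripper_force: 0.0
TCP [0.45891749 0.33056839 0.09928901] w 0.0005000066168920172 0.017
side 86 lowest z rel TCP [-0.0265  0.0064  0.0094  0.0126  0.013   0.0144  0.015   0.0185]
wrist 4035 lowest z rel TCP [-0.0393 -0.0391 -0.039  -0.0372 -0.0371 -0.037  -0.0369 -0.0368]
time_s: 7.7
eef_pos: [0.459, 0.3306, 0.0994]
eef_rot: [-3.142, -0.0, 1.741]
force: [0.5, 0.7, -0.4]
width: 0.0483
gripper_force: 0.0
TCP [0.45899535 0.33063247 0.09936484] w 0.04833891937267848 0.017
side 92 lowest z rel TCP [-0.0318  0.0064  0.0091  0.011   0.0135  0.0143  0.0166  0.0169]
wrist 6194 lowest z rel TCP [-0.0389 -0.0368  0.0055  0.0056  0.0058  0.0059  0.0059  0.0061]
```

With the jaws open, the wrist view also shows the tips about 5.5 mm *above* the reported TCP, not 17 mm below it. The first contact agrees: tips on the bar top at 0.067 with the TCP at 0.062. In practice the tip reach is off by about 22 mm, so I'll grasp with the TCP reading about 0.038, which puts the tips near 0.044.

```bash
python3 -m inch '[[0.45,0.02,0,-0.4,0],[0.45,0,0,-0.5,0],[0.45,0,0,-0.4,0],[0.45,0,0,-0.23,0],[0.45,0,0,0,0],[0,0,0,0,0],[0,0,0,0,0],[0,0,0,0,0],[0,0,0,0,0],[0,0,0,0,0],[0,0,0,0,0]]' 35
```

```text
time_s: 9.18
eef_pos: [0.4604, 0.3308, 0.0385]
eef_rot: [3.141, -0.0, 1.741]
force: [1.3, -1.2, 1.8]
width: 0.0089
gripper_force: 35.0
```

The grip is good, with width 8.9 mm at 35 N. I'll lift while turning so that the gripper body is narrow towards the lamp, then check that the weight hangs well.

```bash
python3 -m inch '[[0,0,0,0.1,0],[0,0,0,0.3,0],[0,0,0,0.6,0],[0,0,0,0.8,0.1],[0,0,0,0.8,0.18],[0,-0.2,-0.2,0.6,0.18],[0,-0.5,-0.5,0.2,0.18],[0,-0.6,-0.6,0,0.18],[0,-0.5,-0.6,0,0.18],[0,0,-0.4,0,0.18],[0,0,0,0,0.18],[0,0,0,0,0.1]]'
python3 - <<'E'
from h import *
o=robot.observe();print(o['eef_pos'],o['force'])
b=grab('wrist');save(b,'lift',(150,60,490,330),2)
bar(b,o['eef_pos'][:2],(.15,.22))
E
```

```text
time_s: 10.68
eef_pos: [0.387, 0.2382, 0.1745]
eef_rot: [-3.142, -0.001, -3.079]
force: [0.6, 0.3, -4.7]
width: 0.0086
gripper_force: 35.0
[0.38702504 0.23822215 0.17450584] [ 0.58415014  0.34161724 -4.73148587]
top 0.21999104364067618 [0.3753 0.2355 0.2154] 93.68341402669539 0.02813838212643228 [0.37529101 0.23557801]
```

View pics/lift.png

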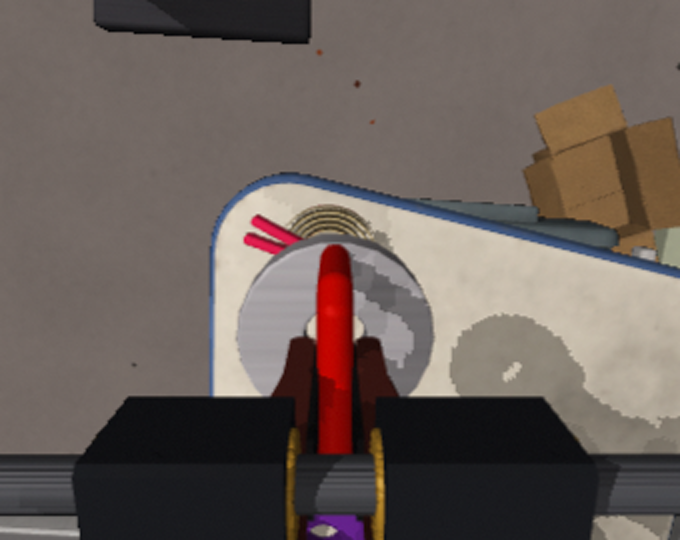

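The weight hangs level in the grip, at about 0.48 kg. I'll carry it past the lamp on the robot's side.

```bash
python3 -m inch '[[0,0,-0.3,0,0],[0,0,-0.6,0,0],[0,0,-0.9,0,0],[0,0,-0.9,0,0],[0,0,-0.9,0,0],[0,0,-0.9,0,0],[0,0.1,-0.9,0,0],[0,0.2,-0.9,0,0],[0,0.3,-0.9,0,0],[0,0.5,-0.9,0,0],[0,0.5,-0.9,0,0],[0,0.4,-0.9,0,0]]'
python3 -m inch '[[0,0.4,-0.8,0,0],[0,0.3,-0.6,0,0],[0,0.1,-0.3,0,0],[0,0,0,0,0],[0,0,0,0,0]]'
python3 - <<'E'
from h import *
o=robot.observe();print(o['eef_pos'],o['eef_rot'],o['force'])
d=grab('wrist');save(d,'fix1');E=d['extrinsics'];print('cam',-E[:3,:3].T@E[:3,3],E[:3,:3].round(2).tolist())
grab('side');grab('scene')
E
```

```text
time_s: 12.22
eef_pos: [0.4676, -0.159, 0.1742]
eef_rot: [-3.142, -0.0, -3.085]
force: [0.6, 0.9, -4.1]
width: 0.0088
gripper_force: 35.0
time_s: 12.85
eef_pos: [0.4987, -0.2242, 0.1739]
eef_rot: [3.14, -0.001, -3.083]
force: [0.4, -0.5, -5.0]
width: 0.009
gripper_force: 35.0
[ 0.49867464 -0.2241801   0.1738964 ] [ 3.14042819e+00 -1.29853394e-03 -3.08254528e+00] [ 0.41597488 -0.52754715 -4.97268973]
cam [ 0.42791309 -0.22988985  0.34044549] [[-0.06, 1.0, 0.0], [0.96, 0.05, 0.26], [0.26, 0.02, -0.97]]
```

View pics/fix1.png

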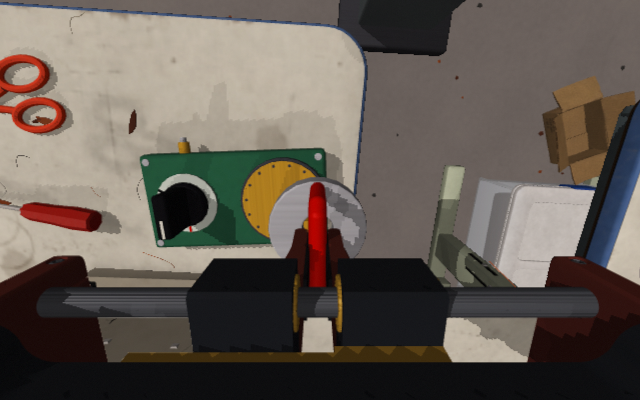

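The wrist view shows the fixture: brass blank at (280,200), knob at (185,208) with the red mark near (190,228), and the weight's disc at (318,222). I'll fit the disc, the platter and the knob in the same view.

```bash
cat > fit.py <<'E'
from h import *
from scipy.optimize import least_squares
def circ(q,R=None):
    f=lambda p:np.hypot(q[:,0]-p[0],q[:,1]-p[1])-(R or p[2])
    r=least_squares(f,[*q.mean(0),.04],loss='soft_l1',f_scale=.001);return r.x.round(4),np.abs(f(r.x)).mean().round(5)
def rim(W,m,c,gap=None):
    # outermost point per bearing about c
    q=W[m][:,:2];a=np.degrees(np.arctan2(*(q-c).T[::-1]))//5;r=np.hypot(*(q-c).T)
    return np.array([q[a==k][r[a==k].argmax()] for k in np.unique(a)])
E
python3 - <<'E'
from fit import *
o=robot.observe();t=o['eef_pos']
d=dict(np.load('pics/wrist.npz'));W=pts(d);hsv=cv2.cvtColor(d['image'],cv2.COLOR_RGB2HSV).astype(int)
H,S,V=hsv[...,0],hsv[...,1],hsv[...,2]
g=(S<60)&(abs(W[...,2]-.153)<.008)&(np.hypot(W[...,0]-t[0],W[...,1]-t[1])<.05)
q=W[g];print('disc z',np.median(q[:,2]).round(4),len(q))
c=q.mean(0)[:2]
for _ in range(3):
    rr=rim(W,g,c);rr=rr[np.hypot(*(rr-c).T)>.03];x,e=circ(rr,.035);c=x[:2]
print('disc centre',x,e,'free',circ(rr),'rel TCP',(c-t[:2]).round(4))
b=(H>12)&(H<32)&(S>110)&(W[...,2]>.03)&(W[...,2]<.05)&(abs(W[...,0]-.509)<.07)&(abs(W[...,1]+.26)<.07)
q=W[b];print('brass z',np.percentile(q[:,2],[5,50,95]).round(4),len(q))
c=np.array([.509,-.259]);rr=rim(W,b,c);rr=rr[(np.hypot(*(rr-c).T)>.038)&(rr[:,1]<c[1]+.02)]
print('brass',circ(rr),circ(rr,.048),len(rr))
k=(V<45)&(W[...,2]>.083)&(W[...,2]<.095)&(abs(W[...,0]-.517)<.06)&(abs(W[...,1]+.37)<.06)
q=W[k][:,:2];r=cv2.minAreaRect((q*1000).astype(np.float32));print('knob top',r,len(q))
gr=(H>55)&(H<90)&(S>100)&(abs(W[...,2]-.03)<.006)&(abs(W[...,0]-.51)<.13)&(abs(W[...,1]+.31)<.16)
print('plate',cv2.minAreaRect((W[gr][:,:2]*1000).astype(np.float32)))
w=(S<50)&(V>140)&(W[...,2]>.025)&(W[...,2]<.045)&(abs(W[...,0]-.517)<.06)&(abs(W[...,1]+.37)<.06)
c=np.array([.517,-.371]);rr=rim(W,w,c);print('dial',circ(rr),len(rr))
for n in('side','scene'):
    d=dict(np.load(f'pics/{n}.npz'));P=pts(d)
    q=P.reshape(-1,3);q=q[(np.hypot(q[:,0]-t[0],q[:,1]-t[1])<.05)&(abs(q[:,2]-.144)<.02)];print(n,'disc pts',len(q),((q.min(0)+q.max(0))/2).round(4),q.min(0).round(4),q.max(0).round(4))
E
```

```text
disc z 0.1524 4042
disc centre [ 0.4973 -0.2254  0.04  ] 0.00046 free (array([ 0.4968, -0.2255,  0.0344]), np.float64(0.00022)) rel TCP [-0.002  -0.0011]
brass z [0.0397 0.041  0.0422] 2573
brass (array([ 0.5097, -0.2617,  0.0455]), np.float64(0.0002)) (array([ 0.5111, -0.2589,  0.04  ]), np.float64(0.00103)) 38
knob top ((518.773681640625, -370.3893127441406), (43.76520538330078, 14.452014923095703), 5.270651817321777) 612
plate ((513.0320434570312, -316.2622375488281), (108.2840347290039, 202.30865478515625), 5.20097541809082)
dial (array([ 0.519 , -0.3717,  0.0334]), np.float64(0.00332)) 41
side disc pts 293 [ 0.4968 -0.2262  0.1493] [ 0.4629 -0.2611  0.1353] [ 0.5307 -0.1913  0.1633]
scene disc pts 269 [ 0.4949 -0.225   0.1506] [ 0.4594 -0.2604  0.1375] [ 0.5304 -0.1895  0.1638]
```

The fixture yaw is 5.2°. The spindle is at about (0.5093, −0.2615), the knob at (0.5188, −0.3704), and the disc centre at (0.4971, −0.2255). I'll shift over the pin, lower to just above it, and check disc against pin in both fixed cameras.

```bash
python3 -m inch '[[0,0.1,-0.3,0,0],[0,0.15,-0.4,0,0],[0,0.06,-0.2,-0.3,0],[0,0,0,-0.5,0],[0,0,0,-0.3,0],[0,0,0,-0.1,0],[0,0,0,0,0],[0,0,0,0,0]]'
python3 - <<'E'
from fit import *
o=robot.observe();t=o['eef_pos'];print(t,o['force'])
for n in('side','scene'):
    d=grab(n);P=pts(d);q=P.reshape(-1,3);E=d['extrinsics']
    D=q[(np.hypot(q[:,0]-t[0],q[:,1]-t[1])<.05)&(q[:,2]>.084)&(q[:,2]<.112)]
    a=((D.min(0)+D.max(0))/2)
    p=q[(np.hypot(q[:,0]-.509,q[:,1]+.261)<.02)&(q[:,2]>.05)&(q[:,2]<.074)]
    v=E[2,:2]/np.hypot(*E[2,:2])   # horizontal view direction; pin's near face -> axis by median + ~6 mm
    print(n,'disc',a.round(4),D.min(0).round(4),D.max(0).round(4),'pin',len(p),(np.median(p[:,:2],0)+.0065*v).round(4) if len(p) else '')
save(dict(np.load('pics/side.npz')),'over',(285,180,365,270),6)
E
```

```text
time_s: 14.0
eef_pos: [0.5127, -0.2616, 0.1267]
eef_rot: [-3.141, 0.001, -3.082]
force: [-0.4, 0.4, -5.5]
width: 0.0087
gripper_force: 35.0
[ 0.51268116 -0.26163728  0.12672623] [-0.36022785  0.41613278 -5.49883326]
side disc [ 0.511  -0.2635  0.0984] [ 0.4766 -0.2994  0.0863] [ 0.5454 -0.2277  0.1104] pin 20 [ 0.5089 -0.259 ]
scene disc [ 0.5103 -0.2635  0.0998] [ 0.4722 -0.2976  0.0882] [ 0.5485 -0.2294  0.1114] pin 38 [ 0.5087 -0.2586]
```

View pics/over.png

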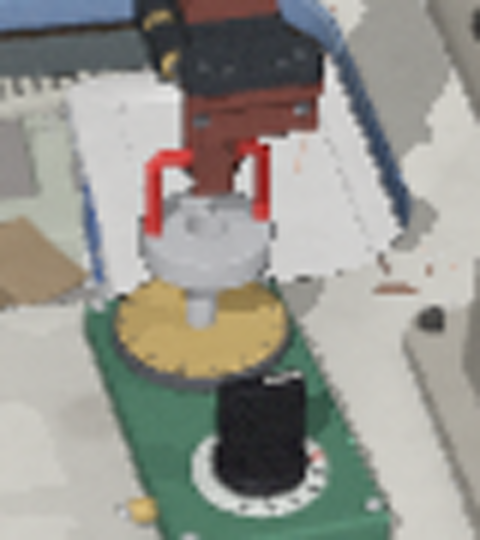

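The side crop shows the disc (centre column ~207) almost over the pin (column ~202) and parallel to the platter. It needs a shift of about −1.5 mm in x and +2 mm in y. I'll then lower past the taper while watching the force.

```bash
python3 -m inch '[[0,-0.04,0.055,0,0],[0,0,0,-0.1,0],[0,0,0,-0.15,0],[0,0,0,-0.15,0],[0,0,0,-0.15,0],[0,0,0,-0.1,0],[0,0,0,0,0],[0,0,0,0,0]]'
```

```text
time_s: 15.1
eef_pos: [0.5107, -0.2593, 0.1002]
eef_rot: [-3.141, 0.0, -3.082]
force: [-0.7, -0.3, -4.8]
width: 0.0091
gripper_force: 35.0
```

The force is still just the weight, so the pin has entered the hole. I'll lower gently to the seat.

```bash
python3 -m inch '[[0,0,0,-0.12,0],[0,0,0,-0.12,0],[0,0,0,-0.1,0],[0,0,0,-0.06,0],[0,0,0,-0.03,0],[0,0,0,0,0],[0,0,0,0,0]]'
python3 -m inch '[[0,0,0,-0.03,0],[0,0,0,-0.02,0],[0,0,0,0,0],[0,0,0,0,0]]'
```

```text
time_s: 15.98
eef_pos: [0.5107, -0.2593, 0.0831]
eef_rot: [-3.141, 0.0, -3.082]
force: [0.5, -0.0, -4.3]
width: 0.0091
gripper_force: 35.0
time_s: 16.48
eef_pos: [0.5106, -0.2592, 0.0809]
eef_rot: [-3.141, -0.0, -3.082]
force: [0.4, -0.1, -4.7]
width: 0.009
gripper_force: 35.0
```

```bash
python3 -m inch '[[0,0,0,-0.025,0],[0,0,0,0,0],[0,0,0,0,0]]'
python3 -m inch '[[0,0,0,-0.025,0],[0,0,0,0,0],[0,0,0,0,0]]'
```

```text
time_s: 16.85
eef_pos: [0.5108, -0.2591, 0.0805]
eef_rot: [-3.141, 0.0, -3.082]
force: [-2.6, 2.9, 4.9]
width: 0.0089
gripper_force: 35.0
time_s: 17.23
eef_pos: [0.5108, -0.2592, 0.0804]
eef_rot: [-3.141, 0.001, -3.082]
force: [-3.3, 3.0, 12.9]
width: 0.009
gripper_force: 35.0
```

Contact at TCP 0.0805 is exactly the seated height. I'll relieve the press, open and rise.

```bash
python3 -m inch '[[0,0,0,0.02,0],[0.3,0,0,0,0],[0.3,0,0,0,0],[0.3,0,0,0,0],[0.3,0,0,0,0]]'
python3 -m inch '[[0.4,0,0,0.3,0],[0.4,0,0,0.6,0],[0.5,0,0,0.8,0],[0.5,-0.3,0,0.5,0],[0.5,-0.3,-0.3,0,0],[0.5,0,-0.3,0,0],[0.5,0,0,0,0],[0.5,0,0,0,0]]'
python3 - <<'E'
from fit import *
o=robot.observe();t=o['eef_pos'];print(t,o['eef_rot'])
s=grab('side');d=grab('wrist');grab('scene')
A=cv2.resize(s['image'][195:285,285:365,::-1],(400,450),interpolation=cv2.INTER_CUBIC);B=cv2.resize(d['image'][80:330,140:420,::-1],(400,357));B=cv2.copyMakeBorder(B,0,93,0,0,0)
cv2.imwrite('pics/seat.png',np.hstack([A,B]))
W=pts(d);hsv=cv2.cvtColor(d['image'],cv2.COLOR_RGB2HSV).astype(int);H,S,V=hsv[...,0],hsv[...,1],hsv[...,2]
g=(S<60)&(abs(W[...,2]-.06)<.006)&(np.hypot(W[...,0]-.509,W[...,1]+.26)<.045);print('disc top z',np.percentile(W[g][:,2],[5,50,95]).round(4))
q=W[g];Am=np.c_[q[:,:2],np.ones(len(q))];c,*_=np.linalg.lstsq(Am,q[:,2],rcond=None);print('tilt',c[:2].round(3))
k=(V<45)&(W[...,2]>.083)&(W[...,2]<.095)&(abs(W[...,0]-.517)<.06)&(abs(W[...,1]+.37)<.06)
r=cv2.minAreaRect((W[k][:,:2]*1000).astype(np.float32));print('knob top',r,W[k][:,2].max())
E
```

```text
time_s: 17.85
eef_pos: [0.5106, -0.2593, 0.0796]
eef_rot: [-3.141, -0.0, -3.082]
force: [-0.5, -0.5, -0.2]
width: 0.0264
gripper_force: 0.0
time_s: 18.85
eef_pos: [0.4862, -0.2831, 0.1667]
eef_rot: [3.14, -0.001, -3.083]
force: [0.3, -0.0, -1.0]
width: 0.0443
gripper_force: 0.0
[ 0.48620855 -0.28310912  0.16674099] [ 3.14039856e+00 -1.20032845e-03 -3.08306232e+00]
disc top z [0.0577 0.059  0.0602]
tilt [0.007 0.003]
knob top ((518.512451171875, -370.58526611328125), (43.58438491821289, 13.961593627929688), 5.366800785064697) 0.08857404333834167
```

View pics/seat.png

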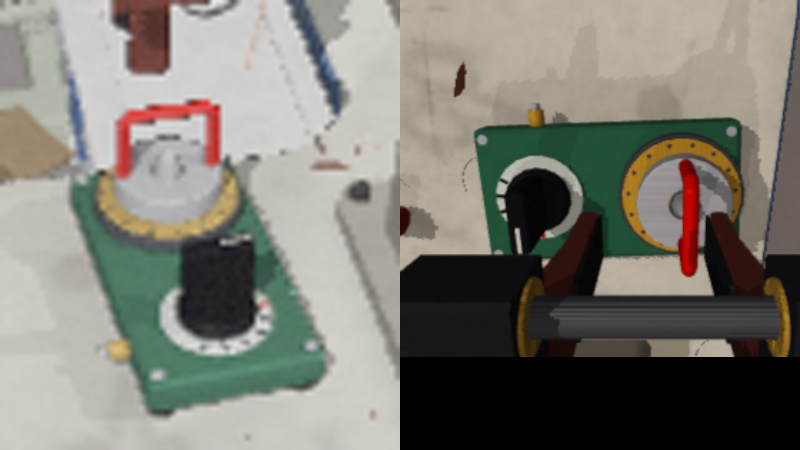

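The weight lies flat on the blank around the pin: disc top 0.059, tilt under 0.5°, fingers clear. The knob top is at (0.5186, −0.3705), bar at 5.4°, and still at home. I'll check clearance for the turn and move over the knob.

```bash
python3 - <<'E'
from h import *
for n in('side','scene'):
    P=pts(dict(np.load(f'pics/{n}.npz'))).reshape(-1,3)
    for z in np.arange(.1,.4,.04):
        q=P[(P[:,0]>.58)&(P[:,0]<.75)&(P[:,1]>-.46)&(P[:,1]<-.28)&(P[:,2]>z)&(P[:,2]<z+.04)]
        if len(q): print(n,z.round(2),q[q[:,0].argmin()].round(3))
E
python3 -m inch '[[0.5,0.2,-0.4,0,0.033],[0.5,0.4,-0.8,0,0],[0.5,0.21,-0.7,0,0],[0.5,0,-0.285,0,0],[0.5,0,0,0,0],[0.5,0,0,0,0]]'
```

```text
side 0.1 [ 0.644 -0.352  0.105]
side 0.14 [ 0.646 -0.397  0.144]
side 0.18 [ 0.657 -0.406  0.184]
side 0.22 [ 0.662 -0.359  0.222]
side 0.26 [ 0.611 -0.378  0.285]
side 0.3 [ 0.666 -0.382  0.335]
side 0.34 [ 0.666 -0.38   0.34 ]
side 0.38 [ 0.674 -0.413  0.386]
scene 0.1 [ 0.639 -0.353  0.119]
scene 0.14 [ 0.64  -0.405  0.145]
scene 0.18 [ 0.651 -0.38   0.209]
scene 0.22 [ 0.656 -0.398  0.231]
scene 0.26 [ 0.606 -0.377  0.287]
scene 0.3 [ 0.66  -0.383  0.324]
scene 0.34 [ 0.663 -0.377  0.34 ]
scene 0.38 [ 0.67  -0.351  0.382]
time_s: 19.75
eef_pos: [0.5184, -0.3693, 0.1675]
eef_rot: [3.14, -0.001, -3.049]
force: [-0.7, 0.5, 0.3]
width: 0.0442
gripper_force: 0.0
```

There is clearance of about 0.03 m at the gripper body's heights. I'll descend and grip the knob.

```bash
python3 -m inch '[[0.5,0,-0.03,-0.4,0],[0.5,0,0,-0.7,0],[0.5,0,0,-0.8,0],[0.45,0,0,-0.6,0],[0.4,0,0,-0.35,0],[0.4,0,0,-0.13,0],[0.4,0,0,0,0],[0,0,0,0,0],[0,0,0,0,0],[0,0,0,0,0],[0,0,0,0,0],[0,0,0,0,0]]' 50
```

```text
time_s: 21.25
eef_pos: [0.5191, -0.3699, 0.0493]
eef_rot: [3.139, 0.0, -3.05]
force: [-0.1, 6.6, 6.6]
width: 0.0141
gripper_force: 50.0
```

The knob is gripped: 14.1 mm at 50 N, yaw −3.050. Turning it −1.257 should end near yaw 1.976. I'll go most of the way, then read back.

```bash
python3 -m inch '[[0,0,0,0,-0.08],[0,0,0,0,-0.13],[0,0,0,0,-0.13],[0,0,0,0,-0.13],[0,0,0,0,-0.13],[0,0,0,0,-0.13],[0,0,0,0,-0.13],[0,0,0,0,-0.13],[0,0,0,0,-0.13],[0,0,0,0,-0.08],[0,0,0,0,0],[0,0,0,0,0]]'
```

```text
time_s: 22.75
eef_pos: [0.5195, -0.3693, 0.0493]
eef_rot: [3.139, -0.003, 2.033]
force: [2.0, 8.0, 5.8]
width: 0.0139
gripper_force: 50.0
```

```bash
python3 -m inch '[[0,0,0,0,-0.03],[0,0,0,0,-0.027],[0,0,0,0,0],[0,0,0,0,0],[0,0,0,0,0]]'
python3 - <<'E'
from h import *
o=robot.observe();print(o['eef_rot'],o['moment'],o['width'])
s=grab('side');c=grab('scene');w=grab('wrist')
A=cv2.resize(s['image'][200:285,285:365,::-1],(400,425),interpolation=cv2.INTER_CUBIC);B=cv2.resize(w['image'][60:330,180:434,::-1],(400,425))
cv2.imwrite('pics/turn.png',np.hstack([A,B]))
E
```

```text
time_s: 23.38
eef_pos: [0.5196, -0.3693, 0.0493]
eef_rot: [3.14, -0.003, 1.976]
force: [2.6, 8.1, 6.2]
width: 0.0137
gripper_force: 50.0
[ 3.13951812e+00 -2.77595325e-03  1.97635064e+00] [ 1.33978729 -0.36948778  0.0491936 ] 0.013736805212029406
```

View pics/turn.png

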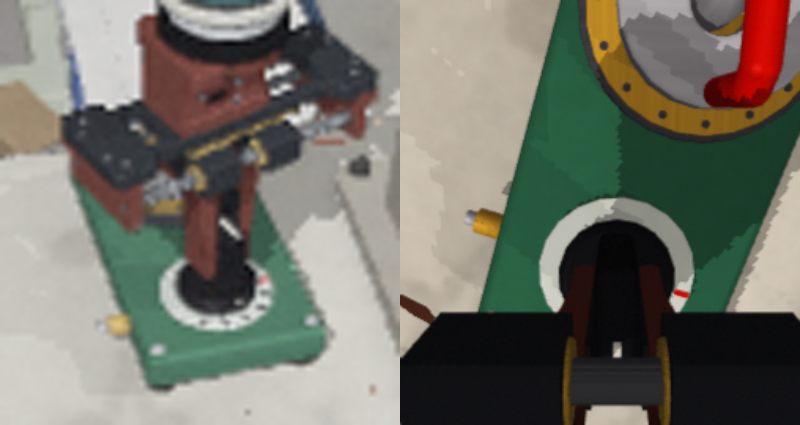

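The side view shows the knob top's white line at (230,228) turned about 72° clockwise from the red mark at (262,281). In the wrist view the knob bar is square between the jaws. Width is still 13.7 mm, so there was no slip. The moment about z is only 0.05 N m, so it rests in the third click. The weight is still seated around its pin, so I'm handing in.

```bash
python3 -c "
from cell import job
print(job.sign_off())"
```

```text
the job is handed in; nothing more can be done
None
```

The job is handed in at 23.4 s of the 58 s limit: the weight lies flat on the blank over the pin and is released, and the arm still grips the knob at the third click. My first two grasps missed the handle because the fingertips sit about 22 mm higher than `robot.tip_reach` implies; the first left the weight unmoved, and the second pressed on its bar with about 11 N.

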